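Gauge the opening of a locked specimen clamp

TASK

Find out how far the locked specimen clamp is open: try the three aluminium spacer plates upright in the gap between its jaws, the thinnest first, then the middle one, then, if that went in, the thickest, taking each out again before the next. Leave the thickest plate that goes in standing fully down in the gap, long side along the jaws and centred in them, and the other two on the bench off the clamp; do not disturb the dishes or the lighter.

Things in the scene. Friction and masses are not known exactly. Their poses are not given: they have to be found in the camera images.
- clamp: specimen clamp fixed to the bench: white base plate 150 mm long (its x, from -45 to +105 mm), 110 mm wide (its y), 10 mm thick; on it two dark steel jaws, 40 mm long in x, 15 mm tall (tops 25 mm above the bench), outer faces at y = +-40 mm, with a straight gap along x between them. Origin: bench level, under the centre of the gap; z up
- clamp_gap (a point): floor of the gap at its centre, on the base plate, 10 mm above the bench. The gap is rigid, centred on the clamp's y = 0, open at both ends, and 3 mm wider than one of the three plates (so 15, 21 or 27 mm; not known which); the next thicker plate is 3 mm too wide for it
- clamp_mouth (a point): centre of the gap's mouth, level with the jaw tops. The top 4 mm of each jaw's inner edge slopes at 45 degrees, making the mouth 8 mm wider than the gap; a plate one size too thick stops with its underside about 12 mm above the gap's floor
- clamp_housing (a point): centre of the top of the clamp's white housing: a box 48 mm (x) by 92 mm (y), 30 mm tall above the base plate, 76 mm from the gap's centre in the clamp's +x; nothing to operate
- thin_centre (a point): centre (half-way up) of the thinnest of three plain bare-aluminium spacer plates: 50 mm long (its x), 12 mm thick (its y), 48 mm tall (its z), about 80 g; loose, starts standing upright on the bench on a 50 mm long edge, anywhere within 0.4 rad of the robot's x
- middle_centre (a point): centre (half-way up) of the middle one of three plain bare-aluminium spacer plates: 50 mm long (its x), 18 mm thick (its y), 48 mm tall (its z), about 115 g; loose, starts standing upright on the bench on a 50 mm long edge, anywhere within 0.4 rad of the robot's x
- thick_centre (a point): centre (half-way up) of the thickest of three plain bare-aluminium spacer plates: 50 mm long (its x), 24 mm thick (its y), 48 mm tall (its z), about 155 g; loose, starts standing upright on the bench on a 50 mm long edge, anywhere within 0.4 rad of the robot's x
- dish_stack_centre (a point): bystander: centre of a stack of closed white dishes, 92 mm across, 90 mm tall, standing loose on the bench
- dish_centre (a point): bystander: centre of a single open clear dish, 90 mm across, 14 mm tall, loose on the bench
- lighter_centre (a point): bystander: centre of a grey pocket lighter lying loose on the bench, 22 mm by 80 mm (long in its y), 12 mm tall
Things that resemble listed ones, but are neither listed nor needed, are in the scene too. Leave any orange or turquoise look-alike of the part that bears middle_centre alone. Leave any blue look-alike of the part that bears thin_centre alone.

How it is judged:
On the way, in this order (a step that is already met when the one before it is completed fails the run):
1. the thinnest plate has been lowered fully into the gap (z of thin_centre in the frame of clamp between 0.03 and 0.0375 m and x of thin_centre in the frame of clamp between -0.015 and 0.015 m and y of thin_centre in the frame of clamp between -0.009 and 0.009 m and angle between thin's own z axis and vertical below 0.15 rad), for 0.15 s.
2. the middle plate has been tried: lowered into the gap or, if it does not go in, onto the jaws' mouth (z of middle_centre in the frame of clamp between 0.03 and 0.053 m and x of middle_centre in the frame of clamp between -0.015 and 0.015 m and y of middle_centre in the frame of clamp between -0.008 and 0.008 m), for 0.1 s.
At the end, for the whole second after the job is handed in: the thickest plate the gap admits (jaws_a, b, c: gap of 15, 21, 27 mm) stands in it within 0.15 rad of upright, underside within 3.5 mm of the floor, centre within 15 mm of the gap centre along the jaws; the other two rest on the bench off the clamp (centres below 30 mm); all at rest (((horizontal distance between jaws_a and clamp_gap below 0.02 m and (z of thin_centre in the frame of clamp between 0.03 and 0.0375 m and x of thin_centre in the frame of clamp between -0.015 and 0.015 m and y of thin_centre in the frame of clamp between -0.009 and 0.009 m and angle between thin's own z axis and vertical below 0.15 rad) and height (world z) of each of middle_centre, thick_centre below 0.03 m) or (horizontal distance between jaws_b and clamp_gap below 0.02 m and (z of middle_centre in the frame of clamp between 0.03 and 0.0375 m and x of middle_centre in the frame of clamp between -0.015 and 0.015 m and y of middle_centre in the frame of clamp between -0.009 and 0.009 m and angle between middle's own z axis and vertical below 0.15 rad) and height (world z) of each of thin_centre, thick_centre below 0.03 m) or (horizontal distance between jaws_c and clamp_gap below 0.02 m and (z of thick_centre in the frame of clamp between 0.03 and 0.0375 m and x of thick_centre in the frame of clamp between -0.015 and 0.015 m and y of thick_centre in the frame of clamp between -0.009 and 0.009 m and angle between thick's own z axis and vertical below 0.15 rad) and height (world z) of each of thin_centre, middle_centre below 0.03 m)) and linear speed of each of thin, middle, thick below 0.02 m/s); the robot touches nothing.
It fails at once if the stack of dishes is pushed more than 20 mm from its place (distance of dish_stack_centre from where it was at the start of the episode above 0.02 m).
It fails at once if the single dish is pushed more than 20 mm from its place (distance of dish_centre from where it was at the start of the episode above 0.02 m).
It fails at once if the lighter is pushed more than 20 mm from its place (distance of lighter_centre from where it was at the start of the episode above 0.02 m).
It also fails if it takes over 72 s, if anything falls off the work surface, if the arm or the gripper's body presses on something with over 40 N, if the wrist force passes 120 N, or if a joint passes its speed limit or range.

ROBOT

A 6-joint arm with a two-finger parallel gripper is mounted at the origin on the work surface. World frame = base frame: x ahead of the robot, y to its left, z up, the work surface at z = 0. Lengths are in m, angles in rad, forces in N, time in s.
With the tool pointing down it reaches from about 0.375 to 0.975 m from the base axis. Payload 3.8 kg.
Tool frame: the origin (TCP) lies at the very end of the fingers, on their centre line; the grasp point (between the pads) lies 19 mm behind it; z points along the fingers, y is the line along which they close (so a half turn about z gives the same grasp; the last joint's range is limited). The gripper opens to 85 mm and grips with 20 to 120 N. Pads are 22 mm wide; open, the fingers measure 114 mm over their backs; the gripper's body (76 mm by 85 mm) begins 54 mm behind the grasp point. The pads swing forward as they close: fully open they stand 13 mm farther back than shut.
Start: joints at [1.188, 0.264, 1.604, -0, 1.274, -0.037], TCP at [0.229, 0.635, 0.231] pointing down, gripper open.
Joint ranges: [-2.63, 2.63], [-0.94, 2.18], [0.31, 2.57], [-1.31, 4.45], [0, 2.66], [-2.55, 2.55]. Speed limits (rad/s): [2.57, 2.57, 3.14, 3.14, 3.14, 3.14].

INTERFACE

Orientations are given as a rotation vector (axis times angle).
In Python, from plant import readout, camera, env gives the robot as it stands. The module is installed in compiled form; this text tells all that it offers.
- The arm moves only by the tool apply_moves, never from a script. Its argument "plan" is a list of rows, each an object of numbers: "tx", "ty", "tz": the shift along the tool's x, y, z in m; "yaw": the turn about the tool's z in degrees. In form: [{"tx": .., "ty": .., "tz": .., "yaw": ..}, ...]. A call has 1 to 12 rows; each row shifts and turns the commanded pose from where the row before left it, along the tool's axes as they then stand; what a row does not reach is not made up. A row lasts 1/8 s, in which the tool goes at most 62.5 mm and 10.7 degrees, less where a joint would pass 70% of its speed; a pose out of reach is approached as far as the arm can. A call with a gripper value outside its range is refused whole. "claw" is the gripper command: -1 is shut, 1 is fully open, values between are in proportion, set as the call begins (left out, the last holds). The fingers move at their own pace and stop on an object; the grip force is fixed at half the most. Time passes only in rows, so rows that do not move let the fingers close. It gives the time, the measured TCP pose, the force, the opening and the grip force at its end, in the units of the state.
- readout.read_state(): the state, without advancing time (a new reading comes with each control period).
- camera(name): name is "side" or "top" or "wrist"; returns a dict with "image" (384x512x3 uint8, red, green, blue), "range_z" (384x512 float32, m along the optical axis (not along the pixel's ray), 0 where there is no reading), "intrinsics" (3x3 intrinsics, pixels), "world_from_camera" (4x4, takes a point from camera to world coordinates); the wrist camera has in their place "tool_from_camera" (4x4, takes a point from camera to tool coordinates, whose origin is the TCP and whose axes are the flange's). Camera axes: x right, y down, z forward; pixel columns grow to the right and rows downward; lengths in m; the calibration is good to about 2 mm. The wrist camera is an equidistant fisheye: a pixel r from the principal point sees the ray r / f radians off the axis. A picture is of the moment at which its call begins: read the wrist's pose just before it.
- env.sign_off(): hands the job in; it is judged then, once.
The state is a dict: "clock": time; "q": joint angles; "joint_vel": joint speeds; "joint_efforts": joint torques, N m; "tool_pos": TCP position; "tool_rot": TCP orientation; "force": force on the tool from outside, world axes, zero at the start; "ft_torque": the same for the moment, N m; "finger_gap": opening from 0.0 (shut) to 1.0 (fully open); "grasp_force": force on a finger pad.
Only numpy, scipy, OpenCV 4.12 (cv2) and the standard library are available. Lean on these libraries where they do the work, as an engineer would, in place of code of your own. Each camera call takes 0.05 s, during which the arm holds its last target. There are 200 camera calls.

## Working session

There is one attempt and no reset: what is moved stays moved. The work goes in short steps, Python scripts to look and compute and a tool call to move; the robot and the scene stay as the last step left them, time stands still between calls to the robot, and variables do not carry over. Pictures are saved under pics/ and viewed, at most 10 in all, crops included, and the job is handed in when it is done.

Besides the shell and the picture viewer there is one more tool, called after ">>>" by a JSON object that holds its "op" and its "data", one argument or row to a line. apply_moves: Moves the arm, as the interface text tells. Its arguments: {"type":"object","properties":{"plan":{"type":"array"},"claw":{"type":"number"}},"required":["plan"]}

```bash
mkdir -p pics; cat > h.py <<'E'
import numpy as np, cv2
from plant import readout, camera, env
def snap(name, fn=None):
    c=camera(name)
    np.savez(f'/tmp/{name}.npz',**{k:v for k,v in c.items()})
    if fn: cv2.imwrite(f'pics/{fn}.png',c['image'][:,:,::-1])
    return c
def cloud(c):
    K=c['intrinsics'];z=c['range_z'];v,u=np.indices(z.shape)
    P=np.stack([(u-K[0,2])/K[0,0]*z,(v-K[1,2])/K[1,1]*z,z],-1)
    T=c['world_from_camera'];W=P@T[:3,:3].T+T[:3,3];W[z==0]=np.nan
    return W
E
python3 - <<'E'
from h import *
s=readout.read_state();print(s)
a=snap('top');b=snap('side')
for c in(a,b):print(c['intrinsics'],c['world_from_camera'],(c['range_z']>0).mean())
cv2.imwrite('pics/a.png',a['image'][:,:,::-1])
cv2.imwrite('pics/b.png',b['image'][:,:,::-1])
E
```

```text
{'clock': 0.0, 'q': array([ 1.18806573e+00,  2.64771233e-01,  1.60541688e+00,  1.08488179e-05,
        1.27365744e+00, -3.68885249e-02]), 'joint_vel': array([-7.00155468e-04, -5.37515913e-04,  8.11741262e-04, -2.22323130e-04,
       -6.21881004e-04,  3.97880630e-05]), 'joint_efforts': array([ 3.31015026e-04, -5.15122283e+01, -3.67320013e+01,  2.33948167e-04,
        1.30187921e-02, -1.53498871e-05]), 'tool_pos': array([0.22853266, 0.63435117, 0.22992667]), 'tool_rot': array([-0.54046629, -3.09426517,  0.00345731]), 'force': array([-0.35506863, -0.87483628, -0.37184609]), 'ft_torque': array([ 0.0634313 ,  0.00814856, -0.02552965]), 'grasp_force': 0.0, 'finger_gap': 1.0015508656320884}
[[399.51669072   0.         255.13807466]
 [  0.         399.51669072 193.50364026]
 [  0.           0.           1.        ]] [[-0.02734962 -0.9872916   0.15654805  0.39095061]
 [-0.99959816  0.02817877  0.00307914 -0.01577457]
 [-0.00745134 -0.15640093 -0.98766554  1.08290384]
 [ 0.          0.          0.          1.        ]] 0.9957936604817709
[[394.99085477   0.         254.03219852]
 [  0.         394.99085477 190.76426101]
 [  0.           0.           1.        ]] [[-0.96998677 -0.1553559   0.18705671  0.35358861]
 [-0.24256927  0.56474833 -0.7888089   0.88482927]
 [ 0.01690615 -0.8105084  -0.58548297  0.69112343]
 [ 0.          0.          0.          1.        ]] 0.9958343505859375
```

View pics/a.png

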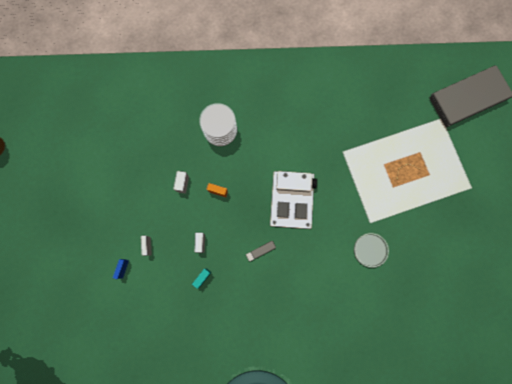

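View pics/b.png

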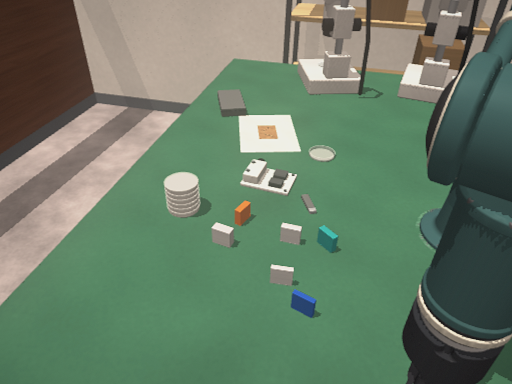

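The top view shows the three aluminium plates near (180,181), (199,242) and (145,245), and the clamp near (293,200) with its housing towards +x. The dish stack is at (219,125), the lighter at (261,251) and the clear dish at (371,250). The orange, turquoise and blue decoys stand among the plates. The side view agrees.

```bash
cat > m.py <<'E'
from h import *
for n in('top','side'):
    c=dict(np.load(f'/tmp/{n}.npz'));W=cloud(c);I=c['image'];z=W[...,2]
    hsv=cv2.cvtColor(I,cv2.COLOR_RGB2HSV)
    for lo,hi in((.04,.056),):
        m=((z>lo)&(z<hi)&(np.abs(W[...,1])<.6)&(W[...,0]>.1)&(W[...,0]<.95)).astype('u1')
        k,l,st,_=cv2.connectedComponentsWithStats(m)
        for i in range(1,k):
            if st[i,4]<15: continue
            P=W[l==i]; r=cv2.minAreaRect(P[:,:2].astype('f4')*1000)
            v,u=np.argwhere(l==i).mean(0)
            print(n,(int(u),int(v)),st[i,4],'c',np.round(r[0],1),np.round(r[1],1),round(r[2],1),'medz',np.median(P[:,2]).round(4),'S',hsv[l==i][:,1].mean().round())
c=dict(np.load('/tmp/top.npz'));W=cloud(c)
m=((W[...,2]>.005)).astype('u1');k,l,st,_=cv2.connectedComponentsWithStats(m)
for i in range(1,k):
    if st[i,4]<20: continue
    P=W[l==i];r=cv2.minAreaRect(P[:,:2].astype('f4')*1000);print(st[i],np.round(r[0]),np.round(r[1]),round(r[2],1),np.nanmax(P[:,2]).round(3))
z=W[160:235,262:325,2]*1000
print(z[20:60:2,4:60:2].round().astype(int))
I=c['image'];J=cv2.resize(I[150:290,120:330],None,fx=3.8,fy=3.8,interpolation=cv2.INTER_CUBIC);cv2.imwrite('pics/c.png',J[:,:,::-1])
E
python3 m.py
```

```text
top (224, 137) 44 c [712.   66.7] [19.7 71.4] 21.6 medz 0.0446 S 9.0
top (179, 180) 180 c [595.5 185.6] [24.5 49.7] 79.0 medz 0.0472 S 7.0
top (289, 176) 84 c [ 594.7 -103.1] [50.6 34.4] 81.1 medz 0.0411 S 9.0
top (303, 175) 26 c [ 597.9 -141.3] [15.5 17.8] 34.5 medz 0.042 S 7.0
top (298, 185) 42 c [ 575.9 -127.1] [24.5 28.6] 4.9 medz 0.0409 S 8.0
top (308, 184) 25 c [ 575.2 -155.2] [10.7 27.4] 68.8 medz 0.0409 S 7.0
top (216, 188) 137 c [570.9  88.4] [49.5 18.2] 70.6 medz 0.0472 S 207.0
top (198, 242) 139 c [431.8 136.3] [18.1 48.6] 86.5 medz 0.0473 S 6.0
top (144, 245) 100 c [428.4 278.2] [49.2 13.4] 5.1 medz 0.0472 S 8.0
top (118, 268) 106 c [371.  342.5] [13.  49.4] 70.4 medz 0.0469 S 200.0
top (200, 278) 146 c [341.  131.9] [18.1 50.4] 50.5 medz 0.0472 S 191.0
side (252, 163) 19 c [ 599.  -131.1] [34.7 15.7] 85.8 medz 0.041 S 17.0
side (183, 200) 156 c [736.9 101. ] [90.3 51. ] 24.3 medz 0.046 S 34.0
side (242, 206) 113 c [572.1  90.7] [53.8 19.2] 72.6 medz 0.0466 S 166.0
side (222, 228) 172 c [596.6 187.5] [25.6 51.1] 77.3 medz 0.0465 S 21.0
side (291, 227) 138 c [433.7 138.2] 
[... 12576 characters left out ...]
       2                   -3                   -2
                     8                   11                   10
                    10                    8                   11
                    11                    9                   11
                    10                   14                    7
                    11                   10                   13
                    12                   20                   22
                    10                    8                    1
                    -3                    2                    1
                     1]]m.py:19: RuntimeWarning: invalid value encountered in cast
  print(z[20:60:2,4:60:2].round().astype(int))
```

View pics/c.png

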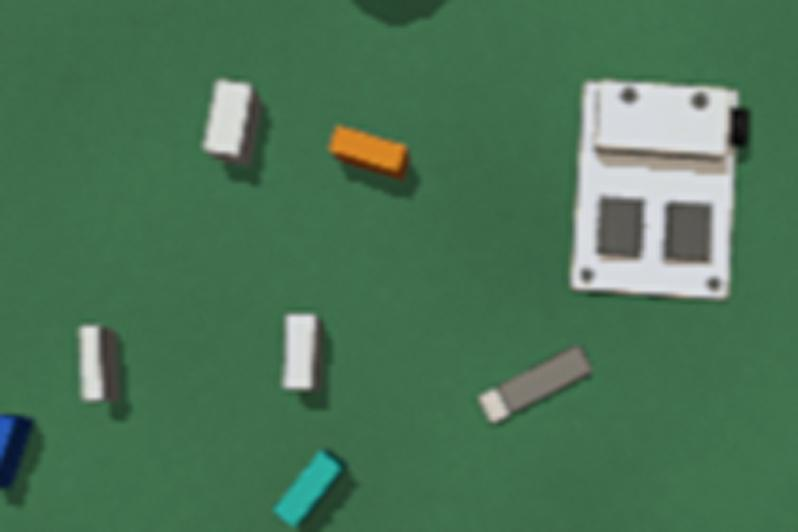

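```bash
cat >> h.py <<'E'
def onplane(c,uv,h):
    K=c['intrinsics'];T=c['world_from_camera'];uv=np.asarray(uv,float).reshape(-1,2)
    d=np.c_[(uv-K[:2,2].T if 0 else uv-np.array([K[0,2],K[1,2]]))/np.array([K[0,0],K[1,1]]),np.ones(len(uv))]@T[:3,:3].T
    return (T[:3,3]+d*((h-T[2,3])/d[:,2])[:,None])[:,:2]
from scipy.spatial.transform import Rotation as Rn
def rel(xy,z,ydir_deg,s=None):
    """moves: yaw first, then tx,ty in the new frame, tz. ydir=world angle of tool y (mod 180)"""
    s=s or readout.read_state();R=Rn.from_rotvec(s['tool_rot']).as_matrix();p=s['tool_pos']
    cur=np.degrees(np.arctan2(R[1,1],R[0,1]));d=(ydir_deg-cur+90)%180-90
    yaw=-d   # z down
    R2=R@Rn.from_rotvec([0,0,np.radians(yaw)]).as_matrix()
    t=R2.T@(np.array([*xy,z])-p); t0=R.T@(np.array([*xy,z])-p)
    print('pos',p.round(4),'ydir',cur.round(2),'q6',s['q'][5].round(2),'F',np.round(s['force'],1),'gap',round(s['finger_gap'],3),'gf',round(s['grasp_force'],1),'t',round(s['clock'],2))
    print('  yaw',round(yaw,2),'mm after yaw',(t*1000).round(1),'mm before yaw',(t0*1000).round(1))
E
cat > m2.py <<'E'
from h import *
f=8
for n,roi in(('top',(262,325,162,236)),('side',(236,302,152,198))):
    c=dict(np.load(f'/tmp/{n}.npz'));x0,x1,y0,y1=roi
    J=cv2.resize(c['image'][y0:y1,x0:x1],None,fx=f,fy=f,interpolation=cv2.INTER_CUBIC);g=cv2.cvtColor(J,cv2.COLOR_RGB2GRAY);S=cv2.cvtColor(J,cv2.COLOR_RGB2HSV)[...,1]
    topx=lambda p:(np.asarray(p,float).reshape(-1,2)+.5)/f-.5+[x0,y0]
    W=cloud(c)
    for nm,m,h in(('dark',(g<115)&(S<90),.025),('white',(g>150)&(S<80),.010)):
        cs,_=cv2.findContours(m.astype('u1'),cv2.RETR_EXTERNAL,cv2.CHAIN_APPROX_NONE)
        for k in sorted(cs,key=cv2.contourArea)[::-1][:5]:
            if cv2.contourArea(k)<1500: continue
            P=onplane(c,topx(k),h)*1000;r=cv2.minAreaRect(P.astype('f4'))
            print(n,nm,topx(k).mean(0).round(),'c',np.round(r[0],1),np.round(r[1],1),round(r[2],1))
E
python3 m2.py; python3 -c "
from h import *
rel((.429,.279),.15,4)"
```

```text
top dark [292. 199.] c [ 540.7 -113.3] [121.2 155.5] 84.2
top white [292. 199.] c [ 543.4 -111.9] [111.8 152.1] 84.3
side dark [278. 179.] c [511.6 -92.1] [90.2 42.7] 83.8
side dark [291. 187.] c [464.3 -63.5] [111.4  10.4] 80.6
side white [266. 178.] c [ 548.  -126.2] [155.8 164. ] 83.9
side white [257. 152.] c [ 615.8 -254.6] [115.4   5.9] 15.7
pos [0.2285 0.6344 0.2301] ydir 70.19 q6 -0.04 F [-0.5 -0.3 -0.2] gap 0.999 gf 0.0 t 0.1
  yaw 66.19 mm after yaw [-368.4  175.2   80.6] mm before yaw [-309.1 -266.3   80.6]
```

```bash
python3 -c "
from h import *
rel((.429,.279),.12,94)"
```

```text
pos [0.2285 0.6344 0.2301] ydir 70.19 q6 -0.04 F [-0.5 -0.3 -0.2] gap 0.999 gf 0.0 t 0.1
  yaw -23.81 mm after yaw [-175.3 -368.3  110.6] mm before yaw [-309.1 -266.2  110.6]
```

>>> {"op": "apply_moves", "data": {
  "plan": [
    {"tx": -0.0386, "ty": -0.0333},
    {"tx": -0.0386, "ty": -0.0333},
    {"tx": -0.0386, "ty": -0.0333},
    {"tx": -0.0386, "ty": -0.0333},
    {"tx": -0.0386, "ty": -0.0333},
    {"tx": -0.0386, "ty": -0.0333},
    {"tx": -0.0386, "ty": -0.0333},
    {"tx": -0.0386, "ty": -0.0333},
    {"yaw": -8, "tz": 0.037},
    {"yaw": -8, "tz": 0.037},
    {"yaw": -7.8, "tz": 0.036},
    {}
  ],
  "claw": 1
}}

```text
$.plan[0]: bad value
```

```bash
python3 - <<'E'
from h import *
rel((.429,.279),.018,94)
c=snap('wrist','d')
print(c['intrinsics'],c['tool_from_camera'])
E
```

```text
pos [0.2285 0.6344 0.2301] ydir 70.19 q6 -0.04 F [-0.5 -0.3 -0.2] gap 0.999 gf 0.0 t 0.1
  yaw -23.81 mm after yaw [-175.4 -368.2  212.6] mm before yaw [-309.1 -266.   212.6]
[[297.31863964   0.         253.77831461]
 [  0.         297.31863964 185.9821446 ]
 [  0.           0.           1.        ]] [[-1.36711305e-04 -9.54030606e-01 -2.99709166e-01  7.51480457e-02]
 [ 9.99999667e-01 -3.71707029e-04  7.27066927e-04  3.43762995e-04]
 [-8.05048105e-04 -2.99708967e-01  9.54030339e-01 -1.41938648e-01]
 [ 0.00000000e+00  0.00000000e+00  0.00000000e+00  1.00000000e+00]]
```

View pics/d.png

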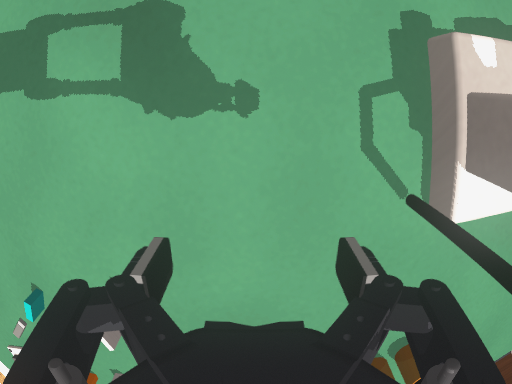

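The wrist view shows the two open fingers near (150,270) and (360,270), with bench beyond them. The move was refused, probably because each row needs all four keys.

>>> {"op": "apply_moves", "data": {
  "plan": [
    {"tx": -0.0386, "ty": -0.0333, "tz": 0, "yaw": 0},
    {"tx": -0.0386, "ty": -0.0333, "tz": 0, "yaw": 0},
    {"tx": -0.0386, "ty": -0.0333, "tz": 0, "yaw": 0},
    {"tx": -0.0386, "ty": -0.0333, "tz": 0, "yaw": 0},
    {"tx": -0.0386, "ty": -0.0333, "tz": 0, "yaw": 0},
    {"tx": -0.0386, "ty": -0.0333, "tz": 0, "yaw": 0},
    {"tx": -0.0386, "ty": -0.0333, "tz": 0, "yaw": 0},
    {"tx": -0.0386, "ty": -0.0333, "tz": 0, "yaw": 0},
    {"tx": 0, "ty": 0, "tz": 0.037, "yaw": -8},
    {"tx": 0, "ty": 0, "tz": 0.037, "yaw": -8},
    {"tx": 0, "ty": 0, "tz": 0.036, "yaw": -7.8},
    {"tx": 0, "ty": 0, "tz": 0, "yaw": 0}
  ],
  "claw": 1
}}

```text
clock: 1.65
tool_pos: [0.4261, 0.2779, 0.1179]
tool_rot: [0.106, -3.133, 0.006]
force: [-0.0, -0.9, 0.4]
finger_gap: 0.994
grasp_force: 0.0
```

```bash
python3 - <<'E'
from h import *
rel((.429,.279),.018,94)
E
```

```text
pos [0.4261 0.2779 0.1179] ydir 93.89 q6 -1.11 F [-0.  -0.9  0.4] gap 0.994 gf 0.0 t 1.65
  yaw -0.11 mm after yaw [-3.6  1.2 99.8] mm before yaw [-3.6  1.2 99.8]
```

>>> {"op": "apply_moves", "data": {
  "plan": [
    {"tx": -0.0036, "ty": 0.0012, "tz": 0.03, "yaw": 0},
    {"tx": 0, "ty": 0, "tz": 0.03, "yaw": 0},
    {"tx": 0, "ty": 0, "tz": 0.025, "yaw": 0},
    {"tx": 0, "ty": 0, "tz": 0.015, "yaw": 0},
    {"tx": 0, "ty": 0, "tz": 0, "yaw": 0}
  ],
  "claw": 1
}}

```text
clock: 2.28
tool_pos: [0.4324, 0.2812, 0.0213]
tool_rot: [0.108, -3.139, 0.001]
force: [1.3, 0.5, -0.4]
finger_gap: 0.995
grasp_force: 0.0
```

>>> {"op": "apply_moves", "data": {
  "plan": [
    {"tx": 0, "ty": 0, "tz": 0, "yaw": 0},
    {"tx": 0, "ty": 0, "tz": 0, "yaw": 0},
    {"tx": 0, "ty": 0, "tz": 0, "yaw": 0},
    {"tx": 0, "ty": 0, "tz": 0, "yaw": 0},
    {"tx": 0, "ty": 0, "tz": 0, "yaw": 0},
    {"tx": 0, "ty": 0, "tz": 0, "yaw": 0}
  ],
  "claw": -1
}}

```text
clock: 3.02
tool_pos: [0.433, 0.2814, 0.0218]
tool_rot: [-0.109, 3.139, 0.001]
force: [-1.2, -1.3, 4.1]
finger_gap: 0.131
grasp_force: 59.0
```

```bash
python3 - <<'E'
from h import *
rel((.429,.279),.12,84.3)
rel((.5135,-.109),.12,84.3)
E
```

```text
pos [0.433  0.2814 0.0218] ydir 93.99 q6 -1.11 F [-1.2 -1.3  4.1] gap 0.131 gf 59.0 t 3.02
  yaw 9.69 mm after yaw [  3.6  -2.8 -98.2] mm before yaw [  4.1  -2.1 -98.2]
pos [0.433  0.2814 0.0218] ydir 93.99 q6 -1.11 F [-1.2 -1.3  4.1] gap 0.131 gf 59.0 t 3.02
  yaw 9.69 mm after yaw [-119.  -380.5  -98.3] mm before yaw [ -53.3 -395.1  -98.3]
```

>>> {"op": "apply_moves", "data": {
  "plan": [
    {"tx": 0, "ty": 0, "tz": -0.02, "yaw": 0},
    {"tx": 0, "ty": 0, "tz": -0.05, "yaw": 0},
    {"tx": 0, "ty": 0, "tz": -0.05, "yaw": 4.85},
    {"tx": 0, "ty": 0, "tz": 0, "yaw": 4.85},
    {"tx": -0.0149, "ty": -0.0476, "tz": 0, "yaw": 0},
    {"tx": -0.0149, "ty": -0.0476, "tz": 0, "yaw": 0},
    {"tx": -0.0149, "ty": -0.0476, "tz": 0, "yaw": 0},
    {"tx": -0.0149, "ty": -0.0476, "tz": 0, "yaw": 0},
    {"tx": -0.0149, "ty": -0.0476, "tz": 0, "yaw": 0},
    {"tx": -0.0149, "ty": -0.0476, "tz": 0, "yaw": 0},
    {"tx": -0.0149, "ty": -0.0476, "tz": 0, "yaw": 0},
    {"tx": -0.0149, "ty": -0.0476, "tz": 0, "yaw": 0}
  ]
}}

```text
clock: 4.53
tool_pos: [0.5128, -0.1111, 0.1406]
tool_rot: [-0.157, -3.137, -0.001]
force: [0.3, 0.1, -0.7]
finger_gap: 0.131
grasp_force: 58.7
```

>>> {"op": "apply_moves", "data": {
  "plan": [
    {"tx": 0, "ty": 0, "tz": 0, "yaw": 0},
    {"tx": 0, "ty": 0, "tz": 0, "yaw": 0},
    {"tx": 0, "ty": 0, "tz": 0, "yaw": 0}
  ]
}}

```text
clock: 4.9
tool_pos: [0.5126, -0.1084, 0.1408]
tool_rot: [-0.155, -3.137, -0.001]
force: [-0.3, 0.8, -1.4]
finger_gap: 0.127
grasp_force: 58.8
```

```bash
python3 - <<'E'
from h import *
rel((.5135,-.109),.12,84.3)
c=snap('wrist','e')
z=c['range_z'];print((z>0).mean(), z[100,256],z[200,256])
E
```

```text
pos [ 0.5126 -0.1084  0.1408] ydir 84.36 q6 -1.73 F [-0.3  0.8 -1.4] gap 0.127 gf 58.8 t 4.9
  yaw 0.06 mm after yaw [-1.  -0.5 20.8] mm before yaw [-1.  -0.5 20.8]
0.99609375 0.27212232 0.14186724
```

View pics/e.png

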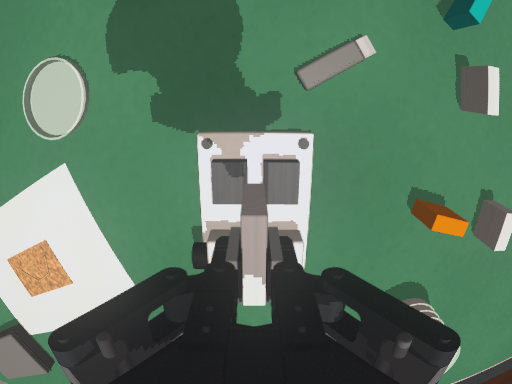

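The wrist view shows the held thin plate near (256,240) over the clamp. The jaws' dark tops are at columns 212–247 and 265–300, rows 160–204, and the gap is centred near column 256.

```bash
cat >> h.py <<'E'
def wray(c,uv):
    K=c['intrinsics'];d=(np.asarray(uv,float).reshape(-1,2)-[K[0,2],K[1,2]])/K[0,0];th=np.linalg.norm(d,axis=1)
    return np.c_[d/th[:,None]*np.sin(th)[:,None],np.cos(th)]
def wplane(c,uv,tz):
    T=c['tool_from_camera'];d=wray(c,uv)@T[:3,:3].T
    return (T[:3,3]+d*((tz-T[2,3])/d[:,2])[:,None])[:,:2]
def jaws(c,tcpz,roi=(195,318,150,212),thr=95):
    x0,x1,y0,y1=roi;f=6
    J=cv2.resize(c['image'][y0:y1,x0:x1],None,fx=f,fy=f,interpolation=cv2.INTER_CUBIC);g=cv2.cvtColor(J,cv2.COLOR_RGB2GRAY);S=cv2.cvtColor(J,cv2.COLOR_RGB2HSV)[...,1]
    cs,_=cv2.findContours(((g<thr)&(S<70)).astype('u1'),cv2.RETR_EXTERNAL,cv2.CHAIN_APPROX_NONE)
    for k in cs:
        if cv2.contourArea(k)<8000: continue
        px=(k.reshape(-1,2)+.5)/f-.5+[x0,y0]
        P=wplane(c,px,tcpz-.025)*1000;r=cv2.minAreaRect(P.astype('f4'))
        print('jaw px',px.min(0).round(),px.max(0).round(),'tool xy c',np.round(r[0],1),np.round(r[1],1),round(r[2],1),'ext',P.min(0).round(1),P.max(0).round(1))
E
python3 - <<'E'
from h import *
c=dict(np.load('/tmp/wrist.npz'));
jaws(c,.1408)
g=c['image'].mean(2)
for v in (170,180,198):print(v,g[v,206:306:2].round().astype(int))
E
```

```text
jaw px [211. 159.] [246. 183.] tool xy c [  8.3 -22.4] [22.2 31.2] 0.9 ext [ -3.  -37.9] [19.4 -6.7]
170 [232 232 220 111 111 111 114 113 112 112  97  83  84  85  83  83  82  85
  79  97  93 225 232 232 232 232 232 233 179  88  91 108 115 116 114 117
 117 116 116 116 117 119 118 115 115 116 119 232 232 232]
180 [232 232 219 110 111 111 112 112 112 111 113 113 113 117 113 113 112 114
 107  97  97 226 232 232 232 232 232 232 180  88  90 109 115 115 114 117
 116 114 116 116 117 119 117 114 113 115 123 232 232 232]
198 [231 232 232 178 110 110 109 111 111 111 113 111 112 115 113 111 110 112
 103 101 100 102 102 102 103 103 103 102 102 103  92 110 113 112 114 115
 114 113 115 113 114 117 116 113 112 115 203 231 231 231]
```

```bash
cat >> h.py <<'E'
def prof(c,tcpz,cols,rows):
    for v,cc in zip(rows,cols):
        o=wplane(c,[(cc[0],v),(cc[3],v)],tcpz-.025);i=wplane(c,[(cc[1],v),(cc[2],v)],tcpz-.021)
        print(v,'outer y',(o[:,1]*1000).round(1),'mid',(o[:,1].mean()*1000).round(2),'inner y',(i[:,1]*1000).round(1),'mid',(i[:,1].mean()*1000).round(2),'x',(o[:,0].mean()*1000).round(1))
E
python3 - <<'E'
from h import *
c=dict(np.load('/tmp/wrist.npz'))
g=c['image'].mean(2)
# subpixel crossing per row
rows=[];cols=[]
for v in range(164,184,3):
    r=g[v]
    def cr(a,b,t):  # first crossing between a and b
        s=range(a,b) if b>a else range(a,b,-1)
        st=1 if b>a else -1
        for u in s:
            if (r[u]-t)*(r[u+st]-t)<=0: return u+st*(t-r[u])/(r[u+st]-r[u])
    L=cr(203,225,170);R=cr(307,285,170);l=cr(255,240,165);rr=cr(255,272,165)
    rows.append(v);cols.append((L,l,rr,R))
prof(c,.1408,cols,rows)
# front edge of jaws & held plate edges
for u in (225,285):print(u,g[152:166,u].round().astype(int))
print(g[230,236:278].round().astype(int))
print(g[180:192,256].round())
E
```

```text
164 outer y [-38.6  41. ] mid 1.17 inner y [-6.3  7.8] mid 0.74 x 14.7
167 outer y [-38.7  41.1] mid 1.19 inner y [-6.1  7.8] mid 0.87 x 12.0
170 outer y [-38.6  41. ] mid 1.23 inner y [-6.1  7.9] mid 0.88 x 9.2
173 outer y [-38.7  41.2] mid 1.24 inner y [-6.1  7.9] mid 0.87 x 6.4
176 outer y [-38.7  40.9] mid 1.12 inner y [-6.2  8. ] mid 0.92 x 3.6
179 outer y [-39.   40.8] mid 0.92 inner y [-6.2  7.9] mid 0.86 x 0.7
182 outer y [-38.7  41. ] mid 1.15 inner y [-6.2  7.2] mid 0.52 x -2.1
225 [178 178 178 178 177 177 154  81  64  66  75  84  90  96]
285 [232 232 223 175 176 176 160 103  66  66  90 117 116 117]
[ 88  87  88  82  94 137 162 165 164 164 164 164 164 165 165 166 166 164
 161 160 160 161 163 164 166 166 167 168 168 167 156 114  84  87  89  89
  89  89  89  89  89  89]
[232. 232. 232. 191. 103. 102. 103. 103. 103. 103. 103. 103.]
```

>>> {"op": "apply_moves", "data": {
  "plan": [
    {"tx": -0.007, "ty": 0.001, "tz": 0.02, "yaw": 0},
    {"tx": 0, "ty": 0, "tz": 0.03, "yaw": 0},
    {"tx": 0, "ty": 0, "tz": 0.02, "yaw": 0},
    {"tx": 0, "ty": 0, "tz": 0, "yaw": 0},
    {"tx": 0, "ty": 0, "tz": 0.01, "yaw": 0},
    {"tx": 0, "ty": 0, "tz": 0.007, "yaw": 0},
    {"tx": 0, "ty": 0, "tz": 0.005, "yaw": 0},
    {"tx": 0, "ty": 0, "tz": 0.005, "yaw": 0},
    {"tx": 0, "ty": 0, "tz": 0.005, "yaw": 0},
    {"tx": 0, "ty": 0, "tz": 0, "yaw": 0}
  ]
}}

```text
clock: 6.2
tool_pos: [0.5198, -0.1092, 0.0388]
tool_rot: [-0.157, -3.137, -0.0]
force: [0.1, -0.7, -0.2]
finger_gap: 0.128
grasp_force: 58.8
```

```bash
python3 - <<'E'
from h import *
rel((.5135,-.109),.0325,84.3)
c=snap('wrist','f')
E
```

```text
pos [ 0.5198 -0.1092  0.0388] ydir 84.28 q6 -1.72 F [ 0.1 -0.7 -0.2] gap 0.128 gf 58.8 t 6.2
  yaw -0.02 mm after yaw [ 6.3 -0.4  6.3] mm before yaw [ 6.3 -0.4  6.3]
```

View pics/f.png

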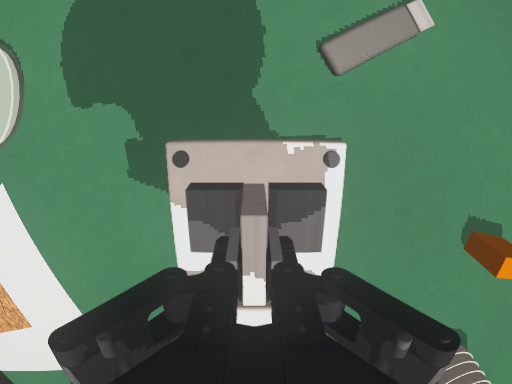

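The thin plate is down between the jaws with no contact force, centred at column 256. I'll lower it the last 6 mm.

>>> {"op": "apply_moves", "data": {
  "plan": [
    {"tx": 0, "ty": 0, "tz": 0.003, "yaw": 0},
    {"tx": 0, "ty": 0, "tz": 0.0025, "yaw": 0},
    {"tx": 0, "ty": 0, "tz": 0.001, "yaw": 0},
    {"tx": 0, "ty": 0, "tz": 0, "yaw": 0},
    {"tx": 0, "ty": 0, "tz": 0, "yaw": 0}
  ]
}}

```text
clock: 6.88
tool_pos: [0.5203, -0.1093, 0.0328]
tool_rot: [0.157, 3.138, -0.0]
force: [-0.2, -0.5, -0.9]
finger_gap: 0.131
grasp_force: 58.8
```

```bash
python3 - <<'E'
from h import *
rel((.5135,-.109),.0325,84.3)
c=dict(np.load('/tmp/wrist.npz'));g=c['image'].mean(2)
for u in (210,300,256):print(u,g[176:222,u].round().astype(int))
print('jaw front',wplane(c,[(210,185.5),(256,214),(256,186)],.0388-.025)*1000,'plate top front',wplane(c,[(256,214)],-.0262)*1000)
E
```

```text
pos [ 0.5203 -0.1093  0.0328] ydir 84.28 q6 -1.72 F [-0.2 -0.5 -0.9] gap 0.131 gf 58.8 t 6.88
  yaw -0.02 mm after yaw [ 6.8 -0.4  0.3] mm before yaw [ 6.8 -0.4  0.3]
210 [174 174 173 174 174 174 135  57  58  58  58  57  58  60  71  78  79  78
  79  78  78  78  78  79  77  78  78  77  78  78  78  78  78  77  78  77
  78  78  78  77  77  77  78  76  77  78]
300 [172 172 172 173 173 173 135  61  60  60  61  60  60  63  73  79  80  79
  79  79  79  79  79  79  79  78  79  80  79  79  79  79  78  79  78  78
  78  78  78  78  77  78  77  77  77  77]
256 [177 176 177 177 176 176 176 144 100  99  99  99 100 100  98  99  99 100
  99  98  98  98  99  98 100 100  99  99  99  98  99 100 101 100  99 101
  99 100 101 126 146 155 159 158 158 159]
jaw front [[ 26.43574544 -24.09811677]
 [  9.47759807   1.35887326]
 [ 26.13727785   1.32005573]] plate top front [[26.33328709  1.01025875]]
```

>>> {"op": "apply_moves", "data": {
  "plan": [
    {"tx": 0, "ty": 0, "tz": -0.01, "yaw": 0},
    {"tx": 0, "ty": 0, "tz": -0.02, "yaw": 0},
    {"tx": 0, "ty": 0, "tz": -0.03, "yaw": 0},
    {"tx": 0, "ty": 0, "tz": -0.02, "yaw": 0},
    {"tx": 0.0109, "ty": 0.0338, "tz": 0, "yaw": 0},
    {"tx": 0.0109, "ty": 0.0338, "tz": 0, "yaw": 0},
    {"tx": 0.0109, "ty": 0.0338, "tz": 0, "yaw": 0},
    {"tx": 0.0109, "ty": 0.0338, "tz": 0, "yaw": 0},
    {"tx": 0, "ty": 0, "tz": 0.03, "yaw": 0},
    {"tx": 0, "ty": 0, "tz": 0.03, "yaw": 0},
    {"tx": 0, "ty": 0, "tz": 0.018, "yaw": 0},
    {"tx": 0, "ty": 0, "tz": 0, "yaw": 0}
  ]
}}

```text
clock: 8.38
tool_pos: [0.489, 0.0296, 0.0339]
tool_rot: [-0.156, -3.135, 0.0]
force: [0.4, -0.3, -0.8]
finger_gap: 0.129
grasp_force: 58.9
```

>>> {"op": "apply_moves", "data": {
  "plan": [
    {"tx": 0, "ty": 0, "tz": 0.006, "yaw": 0},
    {"tx": 0, "ty": 0, "tz": 0.005, "yaw": 0},
    {"tx": 0, "ty": 0, "tz": 0, "yaw": 0},
    {"tx": 0, "ty": 0, "tz": 0, "yaw": 0}
  ]
}}

```text
clock: 8.88
tool_pos: [0.4906, 0.0296, 0.0241]
tool_rot: [0.157, 3.137, 0.0]
force: [-0.3, 0.5, -1.0]
finger_gap: 0.131
grasp_force: 58.9
```

>>> {"op": "apply_moves", "data": {
  "plan": [
    {"tx": 0, "ty": 0, "tz": 0.0015, "yaw": 0},
    {"tx": 0, "ty": 0, "tz": 0, "yaw": 0}
  ]
}}

```text
clock: 9.12
tool_pos: [0.4903, 0.0296, 0.0223]
tool_rot: [-0.157, -3.138, 0.0]
force: [0.2, -0.4, 0.1]
finger_gap: 0.129
grasp_force: 58.9
```

>>> {"op": "apply_moves", "data": {
  "plan": [
    {"tx": 0, "ty": 0, "tz": 0, "yaw": 0},
    {"tx": 0, "ty": 0, "tz": 0, "yaw": 0},
    {"tx": 0, "ty": 0, "tz": 0, "yaw": 0},
    {"tx": 0, "ty": 0, "tz": -0.01, "yaw": 0},
    {"tx": 0, "ty": 0, "tz": -0.03, "yaw": 0},
    {"tx": 0, "ty": 0, "tz": -0.03, "yaw": 0},
    {"tx": 0, "ty": 0, "tz": -0.03, "yaw": 0},
    {"tx": 0.023, "ty": 0.0335, "tz": 0, "yaw": 0},
    {"tx": 0.023, "ty": 0.0335, "tz": 0, "yaw": 0},
    {"tx": 0.023, "ty": 0.0335, "tz": 0, "yaw": 0},
    {"tx": 0, "ty": 0, "tz": 0, "yaw": -2.6},
    {"tx": 0, "ty": 0, "tz": 0, "yaw": 0}
  ],
  "claw": 1
}}

```text
clock: 10.62
tool_pos: [0.4318, 0.137, 0.123]
tool_rot: [0.084, 3.139, 0.0]
force: [-0.0, -0.0, 0.7]
finger_gap: 1.003
grasp_force: 0.0
```

```bash
python3 - <<'E'
from h import *
rel((.432,.1365),.022,86.9)
snap('side');snap('top')
E
python3 m.py 2>/dev/null | sed -n '/^top\|^side/p'
```

```text
pos [0.4318 0.137  0.123 ] ydir 86.93 q6 -1.27 F [-0.  -0.   0.7] gap 1.003 gf 0.0 t 10.62
  yaw 0.03 mm after yaw [ -0.2  -0.5 101. ] mm before yaw [ -0.2  -0.5 101. ]
top (222, 137) 50 c [712.5  73.5] [24.6 80.3] 12.6 medz 0.0441 S 8.0
top (180, 180) 183 c [595.4 185.9] [24.9 49.9] 79.2 medz 0.0471 S 6.0
top (279, 174) 25 c [605. -80.] [10.7 18.8] 87.6 medz 0.0415 S 7.0
top (290, 178) 72 c [ 588.6 -106.7] [49.1 28.5] 11.2 medz 0.0416 S 7.0
top (304, 181) 108 c [ 585.4 -143.9] [36.  46.2] 83.2 medz 0.0414 S 7.0
top (280, 184) 18 c [579.  -79.1] [23.2 11.7] 12.0 medz 0.0412 S 8.0
top (216, 188) 136 c [571.1  88.6] [49.5 18.4] 70.9 medz 0.0475 S 206.0
top (240, 220) 92 c [486.7  27.5] [12.  47.6] 84.0 medz 0.0474 S 5.0
top (117, 270) 75 c [368.1 343.9] [12.2 43. ] 72.1 medz 0.0463 S 177.0
top (206, 272) 25 c [353.7 119.3] [14.3 14.8] 51.3 medz 0.0471 S 194.0
side (252, 163) 23 c [ 597.7 -136.1] [41.2 17. ] 81.5 medz 0.041 S 14.0
side (248, 169) 17 c [601.2 -92.5] [28.8 15.4] 82.7 medz 0.041 S 15.0
side (183, 200) 154 c [735.8 101.2] [90.6 47.2] 26.8 medz 0.0464 S 34.0
side (278, 198) 75 c [487.2  29.9] [15.6 48.1] 82.7 medz 0.0457 S 21.0
side (242, 206) 112 c [571.   90.3] [52. 20.] 68.6 medz 0.0464 S 165.0
side (222, 228) 170 c [596.2 188. ] [26.4 50.1] 77.6 medz 0.0466 S 19.0
side (291, 227) 135 c [433.6 137.6] [21.6 50.2] 88.7 medz 0.0464 S 18.0
side (328, 232) 139 c [342.5 134. ] [19.3 49.8] 51.4 medz 0.0464 S 148.0
side (304, 296) 166 c [371.7 344.5] [14.6 50.1] 73.1 medz 0.0465 S 167.0
```

>>> {"op": "apply_moves", "data": {
  "plan": [
    {"tx": 0, "ty": 0, "tz": 0.035, "yaw": 0},
    {"tx": 0, "ty": 0, "tz": 0.035, "yaw": 0},
    {"tx": 0, "ty": 0, "tz": 0.02, "yaw": 0},
    {"tx": 0, "ty": 0, "tz": 0.01, "yaw": 0},
    {"tx": 0, "ty": 0, "tz": 0, "yaw": 0},
    {"tx": 0, "ty": 0, "tz": 0, "yaw": 0}
  ]
}}

```text
clock: 11.48
tool_pos: [0.4328, 0.1366, 0.0232]
tool_rot: [0.086, 3.139, 0.001]
force: [0.7, 0.7, -0.4]
finger_gap: 0.998
grasp_force: 0.0
```

>>> {"op": "apply_moves", "data": {
  "plan": [
    {"tx": 0, "ty": 0, "tz": 0, "yaw": 0},
    {"tx": 0, "ty": 0, "tz": 0, "yaw": 0},
    {"tx": 0, "ty": 0, "tz": 0, "yaw": 0},
    {"tx": 0, "ty": 0, "tz": 0, "yaw": 0},
    {"tx": 0, "ty": 0, "tz": 0, "yaw": 0},
    {"tx": 0, "ty": 0, "tz": 0, "yaw": 0}
  ],
  "claw": -1
}}

```text
clock: 12.22
tool_pos: [0.4318, 0.1366, 0.0225]
tool_rot: [0.085, 3.14, 0.0]
force: [-1.8, -0.8, 4.2]
finger_gap: 0.202
grasp_force: 59.6
```

```bash
python3 - <<'E'
from h import *
rel((.519,-.1093),.14,84.3)
E
```

```text
pos [0.4318 0.1366 0.0225] ydir 86.89 q6 -1.27 F [-1.8 -0.8  4.2] gap 0.202 gf 59.6 t 12.22
  yaw 2.59 mm after yaw [-111.2 -236.  -117.5] mm before yaw [-100.4 -240.8 -117.5]
```

>>> {"op": "apply_moves", "data": {
  "plan": [
    {"tx": 0, "ty": 0, "tz": -0.02, "yaw": 0},
    {"tx": 0, "ty": 0, "tz": -0.05, "yaw": 0},
    {"tx": 0, "ty": 0, "tz": -0.05, "yaw": 2.6},
    {"tx": -0.0181, "ty": -0.0393, "tz": 0, "yaw": 0},
    {"tx": -0.0181, "ty": -0.0393, "tz": 0, "yaw": 0},
    {"tx": -0.0181, "ty": -0.0393, "tz": 0, "yaw": 0},
    {"tx": -0.0181, "ty": -0.0393, "tz": 0, "yaw": 0},
    {"tx": -0.0181, "ty": -0.0393, "tz": 0, "yaw": 0},
    {"tx": -0.0181, "ty": -0.0393, "tz": 0, "yaw": 0},
    {"tx": 0, "ty": 0, "tz": 0, "yaw": 0},
    {"tx": 0, "ty": 0, "tz": 0, "yaw": 0}
  ]
}}

```text
clock: 13.6
tool_pos: [0.5155, -0.1087, 0.1414]
tool_rot: [-0.158, -3.136, -0.001]
force: [-0.1, -0.1, -1.6]
finger_gap: 0.199
grasp_force: 59.0
```

```bash
python3 - <<'E'
from h import *
rel((.5165,-.1092),.0595,84.3)
E
```

```text
pos [ 0.5155 -0.1087  0.1414] ydir 84.24 q6 -1.73 F [-0.1 -0.1 -1.6] gap 0.199 gf 59.0 t 13.6
  yaw -0.06 mm after yaw [-1.2 -0.5 81.9] mm before yaw [-1.2 -0.5 81.9]
```

>>> {"op": "apply_moves", "data": {
  "plan": [
    {"tx": 0, "ty": -0.0005, "tz": 0.03, "yaw": 0},
    {"tx": 0, "ty": 0, "tz": 0.03, "yaw": 0},
    {"tx": 0, "ty": 0, "tz": 0.02, "yaw": 0},
    {"tx": 0, "ty": 0, "tz": 0.009, "yaw": 0},
    {"tx": 0, "ty": 0, "tz": 0, "yaw": 0},
    {"tx": 0, "ty": 0, "tz": 0.003, "yaw": 0},
    {"tx": 0, "ty": 0, "tz": 0.0025, "yaw": 0},
    {"tx": 0, "ty": 0, "tz": 0, "yaw": 0},
    {"tx": 0, "ty": 0, "tz": 0, "yaw": 0}
  ]
}}

```text
clock: 14.72
tool_pos: [0.5164, -0.1096, 0.048]
tool_rot: [0.157, 3.137, -0.0]
force: [0.1, 0.1, -1.3]
finger_gap: 0.195
grasp_force: 59.1
```

>>> {"op": "apply_moves", "data": {
  "plan": [
    {"tx": 0, "ty": 0, "tz": 0.0015, "yaw": 0},
    {"tx": 0, "ty": 0, "tz": 0.001, "yaw": 0},
    {"tx": 0, "ty": 0, "tz": 0, "yaw": 0}
  ]
}}

```text
clock: 15.1
tool_pos: [0.5168, -0.1093, 0.0462]
tool_rot: [0.157, 3.137, 0.001]
force: [-1.0, 2.1, 4.8]
finger_gap: 0.198
grasp_force: 60.2
```

>>> {"op": "apply_moves", "data": {
  "plan": [
    {"tx": 0, "ty": 0, "tz": 0.001, "yaw": 0},
    {"tx": 0, "ty": 0, "tz": 0.001, "yaw": 0},
    {"tx": 0, "ty": 0, "tz": 0, "yaw": 0}
  ]
}}

```text
clock: 15.48
tool_pos: [0.5173, -0.1089, 0.0454]
tool_rot: [0.157, 3.136, 0.002]
force: [-3.7, 4.8, 12.7]
finger_gap: 0.198
grasp_force: 61.2
```

```bash
python3 - <<'E'
from h import *
rel((.5165,-.1092),.0595,84.3)
c=snap('wrist','g')
E
```

```text
pos [ 0.5173 -0.1089  0.0454] ydir 84.25 q6 -1.73 F [-3.7  4.8 12.7] gap 0.198 gf 61.2 t 15.47
  yaw -0.05 mm after yaw [  0.8  -0.4 -14.1] mm before yaw [  0.8  -0.4 -14.1]
```

View pics/g.png

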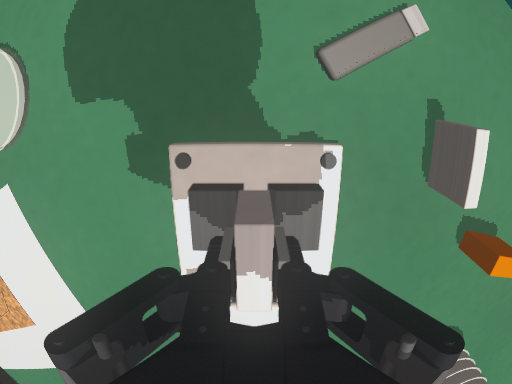

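The middle plate is stopped on the jaw mouth: its underside is about 13 mm above the gap floor, and the force rises to 13 N as I press. The gap therefore admits only the thin plate, which agrees with the roughly 15 mm I measured in the image. The middle plate goes back to the bench.

>>> {"op": "apply_moves", "data": {
  "plan": [
    {"tx": 0, "ty": 0, "tz": -0.01, "yaw": 0},
    {"tx": 0, "ty": 0, "tz": -0.037, "yaw": 0},
    {"tx": 0, "ty": 0, "tz": -0.04, "yaw": 0},
    {"tx": 0.0182, "ty": 0.0393, "tz": 0, "yaw": 0},
    {"tx": 0.0182, "ty": 0.0393, "tz": 0, "yaw": 0},
    {"tx": 0.0182, "ty": 0.0393, "tz": 0, "yaw": 0},
    {"tx": 0.0182, "ty": 0.0393, "tz": 0, "yaw": 0},
    {"tx": 0.0182, "ty": 0.0393, "tz": 0, "yaw": 0},
    {"tx": 0.0182, "ty": 0.0393, "tz": 0, "yaw": 0},
    {"tx": 0, "ty": 0, "tz": 0.04, "yaw": 0},
    {"tx": 0, "ty": 0, "tz": 0.04, "yaw": 0},
    {"tx": 0, "ty": 0, "tz": 0.015, "yaw": 0}
  ]
}}

```text
clock: 17.02
tool_pos: [0.4288, 0.1355, 0.0331]
tool_rot: [-0.156, -3.133, 0.002]
force: [-0.3, -0.4, 0.3]
finger_gap: 0.197
grasp_force: 59.2
```

>>> {"op": "apply_moves", "data": {
  "plan": [
    {"tx": 0, "ty": 0, "tz": 0.005, "yaw": 0},
    {"tx": 0, "ty": 0, "tz": 0, "yaw": 0},
    {"tx": 0, "ty": 0, "tz": 0, "yaw": 0}
  ]
}}

```text
clock: 17.4
tool_pos: [0.4325, 0.1362, 0.0317]
tool_rot: [0.157, 3.135, 0.001]
force: [-0.3, -0.7, -1.1]
finger_gap: 0.196
grasp_force: 59.2
```

>>> {"op": "apply_moves", "data": {
  "plan": [
    {"tx": 0, "ty": 0, "tz": 0.0045, "yaw": 0},
    {"tx": 0, "ty": 0, "tz": 0.003, "yaw": 0},
    {"tx": 0, "ty": 0, "tz": 0.001, "yaw": 0},
    {"tx": 0, "ty": 0, "tz": 0, "yaw": 0},
    {"tx": 0, "ty": 0, "tz": 0, "yaw": 0}
  ]
}}

```text
clock: 18.02
tool_pos: [0.4312, 0.136, 0.0226]
tool_rot: [0.157, 3.138, -0.0]
force: [-3.1, -2.2, 6.3]
finger_gap: 0.202
grasp_force: 60.3
```

>>> {"op": "apply_moves", "data": {
  "plan": [
    {"tx": 0, "ty": 0, "tz": 0, "yaw": 0},
    {"tx": 0, "ty": 0, "tz": 0, "yaw": 0},
    {"tx": 0, "ty": 0, "tz": 0, "yaw": 0},
    {"tx": 0, "ty": 0, "tz": 0, "yaw": 0},
    {"tx": 0, "ty": 0, "tz": -0.01, "yaw": 0},
    {"tx": 0, "ty": 0, "tz": -0.03, "yaw": 0},
    {"tx": 0, "ty": 0, "tz": -0.04, "yaw": 0},
    {"tx": 0, "ty": 0, "tz": -0.02, "yaw": 0},
    {"tx": 0, "ty": 0, "tz": 0, "yaw": 0},
    {"tx": 0, "ty": 0, "tz": 0, "yaw": 0}
  ],
  "claw": 1
}}

```text
clock: 19.27
tool_pos: [0.4304, 0.1358, 0.1212]
tool_rot: [-0.157, -3.137, 0.0]
force: [-0.8, 0.5, -0.4]
finger_gap: 0.998
grasp_force: 0.0
```

```bash
python3 - <<'E'
from h import *
rel((.4903,.0296),.022,84.3)
snap('side');snap('top')
E
python3 m.py 2>/dev/null | grep '^top\|^side'
```

```text
pos [0.4304 0.1358 0.1212] ydir 84.29 q6 -1.22 F [-0.8  0.5 -0.4] gap 0.998 gf 0.0 t 19.27
  yaw -0.01 mm after yaw [-70.2 -99.7  99.1] mm before yaw [-70.2 -99.7  99.1]
top (229, 136) 26 c [713.9  50.7] [ 8.3 45.6] 42.9 medz 0.0457 S 8.0
top (213, 139) 20 c [705.5  96.6] [42.1  7. ] 70.9 medz 0.0438 S 7.0
top (179, 180) 180 c [595.6 185.1] [24.4 49.8] 79.1 medz 0.047 S 6.0
top (295, 179) 199 c [ 588.5 -117.8] [87.6 44.3] 84.1 medz 0.0413 S 7.0
top (216, 188) 136 c [571.2  88.3] [49.6 18.5] 71.5 medz 0.0471 S 206.0
top (280, 184) 15 c [578.2 -77.6] [15.4  8.6] 60.7 medz 0.0409 S 7.0
top (240, 220) 91 c [486.6  27.5] [11.8 47.6] 84.2 medz 0.0475 S 5.0
top (117, 270) 86 c [369.5 343.5] [12.7 45.7] 73.7 medz 0.0468 S 181.0
top (206, 272) 22 c [355.5 115.3] [18.4  9.5] 10.9 medz 0.0463 S 195.0
side (250, 169) 22 c [597.7 -94.7] [21.9 36.2] 6.8 medz 0.041 S 12.0
side (182, 200) 155 c [737.1 100.6] [90.2 51.1] 24.0 medz 0.0467 S 34.0
side (277, 198) 75 c [487.9  30. ] [13.9 45.9] 81.4 medz 0.0458 S 21.0
side (242, 206) 112 c [571.3  89.8] [51.7 18.5] 70.4 medz 0.0465 S 164.0
side (291, 226) 131 c [432.9 135.4] [20.6 50.7] 81.8 medz 0.0466 S 18.0
side (222, 228) 171 c [596.7 187.8] [25.9 50.6] 79.4 medz 0.0467 S 18.0
side (328, 232) 136 c [341.8 133.3] [20.7 50.3] 49.1 medz 0.0465 S 149.0
side (304, 296) 167 c [372. 344.] [14.7 49.9] 72.4 medz 0.0465 S 167.0
```

Middle is standing on the bench. Next I pick the thin plate up again.

>>> {"op": "apply_moves", "data": {
  "plan": [
    {"tx": -0.0237, "ty": -0.0333, "tz": 0, "yaw": 0},
    {"tx": -0.0237, "ty": -0.0333, "tz": 0, "yaw": 0},
    {"tx": -0.0237, "ty": -0.0333, "tz": 0, "yaw": 0},
    {"tx": 0, "ty": 0, "tz": 0, "yaw": 0},
    {"tx": 0, "ty": 0, "tz": 0.035, "yaw": 0},
    {"tx": 0, "ty": 0, "tz": 0.035, "yaw": 0},
    {"tx": 0, "ty": 0, "tz": 0.02, "yaw": 0},
    {"tx": 0, "ty": 0, "tz": 0.008, "yaw": 0},
    {"tx": 0, "ty": 0, "tz": 0, "yaw": 0},
    {"tx": 0, "ty": 0, "tz": 0, "yaw": 0}
  ]
}}

```text
clock: 20.62
tool_pos: [0.4926, 0.0298, 0.0247]
tool_rot: [0.156, 3.136, 0.0]
force: [-0.9, -1.3, 0.9]
finger_gap: 1.002
grasp_force: 0.0
```

>>> {"op": "apply_moves", "data": {
  "plan": [
    {"tx": 0, "ty": 0, "tz": 0, "yaw": 0},
    {"tx": 0, "ty": 0, "tz": 0, "yaw": 0},
    {"tx": 0, "ty": 0, "tz": 0, "yaw": 0},
    {"tx": 0, "ty": 0, "tz": 0, "yaw": 0},
    {"tx": 0, "ty": 0, "tz": 0, "yaw": 0},
    {"tx": 0, "ty": 0, "tz": 0, "yaw": 0}
  ],
  "claw": -1
}}

```text
clock: 21.38
tool_pos: [0.4923, 0.0295, 0.0241]
tool_rot: [0.157, 3.137, 0.0]
force: [0.2, -0.4, 2.6]
finger_gap: 0.127
grasp_force: 59.8
```

```bash
python3 - <<'E'
from h import *
rel((.519,-.1093),.11,84.3)
E
```

```text
pos [0.4923 0.0295 0.0241] ydir 84.28 q6 -1.46 F [ 0.2 -0.4  2.6] gap 0.127 gf 59.8 t 21.38
  yaw -0.02 mm after yaw [ -40.4 -135.4  -85.9] mm before yaw [ -40.5 -135.4  -85.9]
```

>>> {"op": "apply_moves", "data": {
  "plan": [
    {"tx": 0, "ty": 0, "tz": -0.02, "yaw": 0},
    {"tx": 0, "ty": 0, "tz": -0.04, "yaw": 0},
    {"tx": 0, "ty": 0, "tz": -0.04, "yaw": 0},
    {"tx": -0.0104, "ty": -0.0338, "tz": 0, "yaw": 0},
    {"tx": -0.0104, "ty": -0.0338, "tz": 0, "yaw": 0},
    {"tx": -0.0104, "ty": -0.0338, "tz": 0, "yaw": 0},
    {"tx": -0.0104, "ty": -0.0338, "tz": 0, "yaw": 0},
    {"tx": 0, "ty": 0, "tz": 0, "yaw": 0},
    {"tx": 0, "ty": 0, "tz": 0, "yaw": 0},
    {"tx": 0, "ty": 0, "tz": 0.03, "yaw": 0},
    {"tx": 0, "ty": 0, "tz": 0.02, "yaw": 0},
    {"tx": 0, "ty": 0, "tz": 0, "yaw": 0}
  ]
}}

```text
clock: 22.88
tool_pos: [0.5175, -0.1075, 0.0717]
tool_rot: [-0.154, -3.133, -0.002]
force: [-0.3, -0.0, -0.0]
finger_gap: 0.127
grasp_force: 59.4
```

```bash
python3 - <<'E'
from h import *
rel((.5203,-.1093),.0345,84.3)
E
```

```text
pos [ 0.5175 -0.1075  0.0717] ydir 84.36 q6 -1.72 F [-0.3 -0.  -0. ] gap 0.127 gf 59.4 t 22.88
  yaw 0.06 mm after yaw [-3.2 -1.6 37.2] mm before yaw [-3.2 -1.6 37.2]
```

>>> {"op": "apply_moves", "data": {
  "plan": [
    {"tx": 0, "ty": 0, "tz": 0, "yaw": 0},
    {"tx": 0, "ty": 0, "tz": 0, "yaw": 0}
  ]
}}

```text
clock: 23.12
tool_pos: [0.5208, -0.1091, 0.075]
tool_rot: [0.156, 3.136, -0.001]
force: [-0.5, 0.7, -0.8]
finger_gap: 0.13
grasp_force: 59.4
```

```bash
python3 - <<'E'
from h import *
rel((.5203,-.1093),.0345,84.3)
E
```

```text
pos [ 0.5208 -0.1091  0.075 ] ydir 84.31 q6 -1.72 F [-0.5  0.7 -0.8] gap 0.13 gf 59.4 t 23.12
  yaw 0.01 mm after yaw [ 0.5 -0.3 40.5] mm before yaw [ 0.5 -0.3 40.5]
```

>>> {"op": "apply_moves", "data": {
  "plan": [
    {"tx": 0, "ty": -0.0002, "tz": 0.01, "yaw": 0},
    {"tx": 0, "ty": 0, "tz": 0.008, "yaw": 0},
    {"tx": 0, "ty": 0, "tz": 0.006, "yaw": 0},
    {"tx": 0, "ty": 0, "tz": 0.006, "yaw": 0},
    {"tx": 0, "ty": 0, "tz": 0.005, "yaw": 0},
    {"tx": 0, "ty": 0, "tz": 0.003, "yaw": 0},
    {"tx": 0, "ty": 0, "tz": 0.002, "yaw": 0},
    {"tx": 0, "ty": 0, "tz": 0, "yaw": 0},
    {"tx": 0, "ty": 0, "tz": 0, "yaw": 0}
  ]
}}

```text
clock: 24.25
tool_pos: [0.52, -0.1094, 0.0341]
tool_rot: [0.157, 3.137, -0.0]
force: [-0.0, 0.7, 1.1]
finger_gap: 0.126
grasp_force: 59.6
```

>>> {"op": "apply_moves", "data": {
  "plan": [
    {"tx": 0, "ty": 0, "tz": 0, "yaw": 0},
    {"tx": 0, "ty": 0, "tz": 0, "yaw": 0},
    {"tx": 0, "ty": 0, "tz": 0, "yaw": 0},
    {"tx": 0, "ty": 0, "tz": 0, "yaw": 0},
    {"tx": 0, "ty": 0, "tz": -0.01, "yaw": 0},
    {"tx": 0, "ty": 0, "tz": -0.03, "yaw": 0},
    {"tx": 0, "ty": 0, "tz": -0.04, "yaw": 0},
    {"tx": 0, "ty": 0, "tz": -0.04, "yaw": 0},
    {"tx": 0.05, "ty": 0, "tz": 0, "yaw": 0},
    {"tx": 0.05, "ty": 0, "tz": 0, "yaw": 0},
    {"tx": 0, "ty": 0, "tz": 0, "yaw": 0},
    {"tx": 0, "ty": 0, "tz": 0, "yaw": 0}
  ],
  "claw": 1
}}

```text
clock: 25.75
tool_pos: [0.4212, -0.0996, 0.1548]
tool_rot: [0.157, 3.135, -0.001]
force: [0.0, -0.1, -0.6]
finger_gap: 0.999
grasp_force: 0.0
```

```bash
python3 - <<'E'
from h import *
c=snap('side')
cv2.imwrite('pics/h.png',cv2.resize(c['image'][130:310,150:360],None,fx=3.5,fy=3.3)[:,:,::-1])
W=cloud(c);z=W[...,2];m=((z>.052)&(z<.064)&(abs(W[...,0]-.516)<.05)&(abs(W[...,1]+.109)<.04))
P=W[m];print(m.sum(),cv2.minAreaRect(P[:,:2].astype('f4')*1000),np.median(P[:,2]),P[:,2].max())
E
python3 m.py 2>/dev/null | grep '^side'
```

```text
58 ((514.2951049804688, -109.59192657470703), (18.442386627197266, 48.74980545043945), 84.78547668457031) 0.056671320483942245 0.060945309617303045
side (250, 168) 34 c [ 600.4 -102.4] [56.6 20.6] 53.4 medz 0.041 S 12.0
side (278, 169) 73 c [ 513.8 -106.1] [10.  48.2] 89.3 medz 0.0483 S 30.0
side (183, 200) 151 c [737.5  99.9] [90.2 51.4] 24.0 medz 0.0465 S 34.0
side (242, 206) 112 c [571.   89.5] [54.1 19.4] 71.5 medz 0.0466 S 165.0
side (291, 226) 135 c [432.4 134.6] [20.6 50. ] 86.3 medz 0.0466 S 20.0
side (222, 228) 173 c [596.6 188. ] [27.4 51. ] 80.4 medz 0.0464 S 20.0
side (328, 232) 139 c [342.  134.2] [20.8 51. ] 52.6 medz 0.0464 S 153.0
side (304, 296) 166 c [371.7 344.9] [14.4 49.6] 69.2 medz 0.0463 S 167.0
```

View pics/h.png

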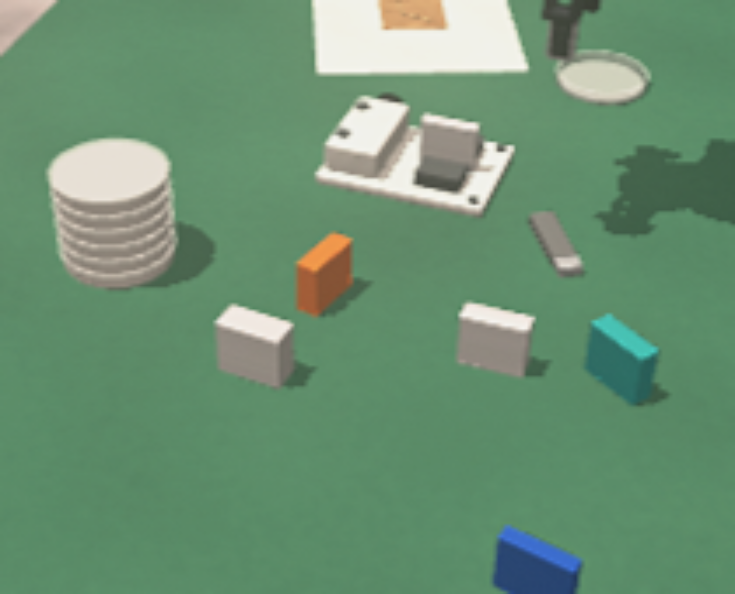

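The thin plate stands upright and centred between the jaws at about (450,150), with its top about 57 mm above the bench. The other two plates stand on the bench at (255,345) and (495,340), and the dishes and lighter look undisturbed.

```bash
python3 -c "
from plant import env
print(env.sign_off())"
```

```text
the job is handed in; nothing more can be done
None
```

The clamp gap is the 15 mm one: the thin plate went fully in, and the middle plate stopped on the jaw mouth, so I did not try the thickest. The thin plate now stands fully down and centred in the gap, the other two stand on the bench, and the job is handed in at about 26 s (no verdict was returned).

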